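# Draw out the tube reader's boom to the long tube's mark and hold it

## Robot

A 6-joint arm with a two-finger parallel gripper is mounted at the origin on the work surface. World frame = base frame: x ahead of the robot, y to its left, z up, the work surface at z = 0. Lengths are in m, angles in rad, forces in N, time in s.
With the tool pointing down it reaches from about 0.325 to 0.775 m from the base axis. Payload 5.5 kg.
Tool frame: the origin (TCP) lies midway between the tips of the shut fingers; the grasp point (between the pads) lies 19 mm behind it; z points along the fingers, y is the line along which they close (so a half turn about z gives the same grasp; the last joint's range is limited). The gripper opens to 85 mm and grips with 20 to 120 N. Pads are 22 mm wide; open, the fingers measure 114 mm over their backs; the gripper's body (76 mm by 85 mm) begins 54 mm behind the grasp point. The pads swing forward as they close: fully open they stand 13 mm farther back than shut.
Start: joints at [1.046, 0.091, 1.231, -0, 1.82, -0.057], TCP at [0.271, 0.536, 0.231] pointing down, gripper open.
Joint ranges: [-2.87, 2.87], [-0.86, 2.18], [0.17, 2.46], [-1.51, 4.65], [0.06, 2.69], [-2.65, 2.65]. Speed limits (rad/s): [2.57, 2.57, 3.01, 3.14, 3.14, 3.14].

## Interface

Orientations are given as a rotation vector (axis times angle).
In Python, from station import arm gives the robot as it stands.
- The arm moves only by the tool jog_arm, never from a script. Its argument "increments" is one flat list of numbers, 4 for each row, row after row: the shift along the tool's x, y, z in mm, then the turn about the tool's z in degrees. A call has 1 to 10 rows; each row shifts and turns the commanded pose from where the row before left it, along the tool's axes as they then stand; what a row does not reach is not made up. A row lasts 1/8 s, in which the tool goes at most 62.5 mm and 10.7 degrees, less where a joint would pass 70% of its speed; a pose out of reach is approached as far as the arm can. A call with a gripper value outside its range is refused whole. "hand" is the opening, from 0 (shut) to 1 (fully open), set as the call begins (left out, the last holds). The fingers move at their own pace and stop on an object; "force" is the grip in N (left out, the last holds). Time passes only in rows, so rows that do not move let the fingers close. It gives the time, the measured TCP pose, the force, the opening and the grip force at its end, in the units of the state.
- arm.get_obs(): the state, without advancing time (a new reading comes with each control period).
- arm.snapshot(name): name is "scene" or "top" or "wrist"; returns a dict with "color" (384x512x3 uint8, red, green, blue), "intrinsics" (3x3 intrinsics, pixels), "R" (3x3) and "t" (3): a world point X has camera coordinates R X + t. Camera axes: x right, y down, z forward; pixel columns grow to the right and rows downward; lengths in m; the calibration is good to about 2 mm. The wrist camera is an equidistant fisheye: a pixel r from the principal point sees the ray r / f radians off the axis. A picture is of the moment at which its call begins. There is no depth.
- arm.job_done(): hands the job in; it is judged then, once.
The state is a dict: "clock": time; "q": joint angles; "dq": joint speeds; "effort": joint torques, N m; "tool_pos": TCP position; "eef_rot": TCP orientation; "force": force on the tool from outside, world axes, zero at the start; "moment": the same for the moment, N m; "opening": finger opening in m; "grip_force": force on a finger pad.
Only numpy, scipy, OpenCV 4.12 (cv2) and the standard library are available. Lean on these libraries where they do the work, as an engineer would, in place of code of your own. Each camera call takes 0.05 s, during which the arm holds its last target. There are 200 camera calls.

## Task

Look which place of the reading station's rack holds the one long tube. Squeeze the lock button on the grip of the reader's telescoping boom to release it, draw the boom out to the scale mark of that place, so that the reader looks straight down on the cap of the long tube, and finish holding it there still by its grip - the boom's spring pulls it back if you let go. Leave all the tubes standing in the rack.

Things in the scene. Friction and masses are not known exactly. Their poses are not given: they have to be found in the camera images.
- station: the fixed reading station: white foot plate 160 x 520 x 12 mm with a tube rack and a steel column carrying a level aluminium sleeve with the boom. Origin on the bench under the boom's line; own z up. The boom comes out of the sleeve towards own -y. Plate: x -80..80, y -175..345 mm. Sleeve: 26 mm wide, y to 416, top 195 high; clamp block on the column: x -25..25, y 220..280, top 206 high.
- place1 (a point): middle of the mouth of place 1 of the white single-row tube rack on the plate: 36 wide (x), y -139..49, top 62 mm high. Six places on the boom's line, in the station's frame at x 0, y 30, 0, -30, -60, -90, -120 mm (place 1 next to the parked reader, place 6 farthest). A marker pen (-x side) and a flat timer (+x side) lie beside the rack on the plate, below 30 mm.
- collar_index (a point): middle of the front edge of the grey collar on the sleeve's mouth, 196 mm above the bench, with a black index line: the scale is read here. Collar: x -31..31, y 105..145, z 164..196 mm in the station's frame.
- boom (a joint): how far the boom is drawn out, m: 0 parked, at most 0.215. Scale on its top face: short black ticks every 10 mm and six long marks right across, one per rack place: place 1 is 0.04, then every 0.03 to 0.19 for place 6. The mark at the collar's front edge is the reading; there the reader stands over that place. A return spring pulls it home with 3 N (parked) to 5 N (fully out), plus slight friction.
- lock_button (a joint): how far the lock button is squeezed in, m: 0 out, 0.0065 fully in. Black thumb pad 30 x 30 mm on the grip's +x flank (station frame), moving towards -x; 4 N to start, about 10 N fully in. Its steel tongue locks the parked boom in the collar; beyond about 0.005 the boom is free. Once the boom is out more than 15 mm the button plays no part.
- grip_middle (a point): the middle of grip and button together, at the height of the button's middle; moves with the boom. Parked: x 3.5, y 70, z 222 mm in the station's frame.
- reader_boom: the telescoping boom, steel 16 x 20 mm, with reader head and grip; parked, its frame is the station's, and it moves along -y. Grip on top of its end: a grey block x -16..16, y 48..92, z 190..246 mm; with the button 39 mm across (x -16..23), squeezed in 32.5. Squeezed across, along x, at the height of point grip_middle, the button goes in.
- reader_window (a point): the centre of the round window under the black reader head (34 x 48 mm, hanging below the grip), 139 mm above the bench, looking straight down; moves with the boom.
- tube_long: the one long tube: 16 mm diameter, 106 mm high over its grey cap, clearly taller than the others, upright in one of the six places of the rack. Origin: middle of its foot, 20 mm above the bench.
- tube_short1: one of the five alike short tubes: 16 mm diameter, 81 mm high over its cap, otherwise like the long one. Origin: middle of its foot, 20 mm above the bench.
- tube_short2: one of the five alike short tubes: 16 mm diameter, 81 mm high over its cap, otherwise like the long one. Origin: middle of its foot, 20 mm above the bench.
- tube_short3: one of the five alike short tubes: 16 mm diameter, 81 mm high over its cap, otherwise like the long one. Origin: middle of its foot, 20 mm above the bench.
- tube_short4: one of the five alike short tubes: 16 mm diameter, 81 mm high over its cap, otherwise like the long one. Origin: middle of its foot, 20 mm above the bench.
- tube_short5: one of the five alike short tubes: 16 mm diameter, 81 mm high over its cap, otherwise like the long one. Origin: middle of its foot, 20 mm above the bench.
Things that resemble listed ones, but are neither listed nor needed, are in the scene too. What is shaped like the tube_short2 but blue is not meant.

How it is judged:
By the outcome, as a careful person would: the job done as asked, in the order asked, and still so for the second after the job is handed in, while the arm keeps its last pose, push and grip.
It also fails if it takes over 35 s, if anything falls off the work surface, if the arm or the gripper's body presses on something with over 40 N, if the wrist force passes 120 N, or if a joint passes its speed limit or range.

## Working session

There is one attempt and no reset: what is moved stays moved. The work goes in short steps, Python scripts to look and compute and a tool call to move; the robot and the scene stay as the last step left them, time stands still between calls to the robot, and variables do not carry over. Pictures are saved under pics/ and viewed, at most 10 in all, crops included, and the job is handed in when it is done.

Besides the shell and the picture viewer there is one more tool, called after "Emit:" by a JSON object that holds its "op" and its "data", one argument or row to a line. jog_arm: Moves the arm, as the interface text tells. Its arguments: {"type":"object","properties":{"increments":{"type":"array","items":{"type":"number"}},"hand":{"type":"number"},"force":{"type":"number"}},"required":["increments"]}

```bash
mkdir -p pics; python3 - <<'E'
from station import arm
import cv2,pickle
d={}
for n in("scene","top","wrist"):
    s=arm.snapshot(n);d[n]=s
    cv2.imwrite(f"pics/{n}0.png",s["color"][:,:,::-1])
    print(n,s["intrinsics"].tolist(),s["R"].round(4).tolist(),s["t"].round(4).tolist())
pickle.dump(d,open("d.pkl","wb"))
o=arm.get_obs();print(o)
E
```

```text
scene [[443.99355388634154, 0.0, 254.10524292960088], [0.0, 443.99355388634154, 188.6645164788602], [0.0, 0.0, 1.0]] [[-0.1323, 0.9912, -0.0023], [0.8167, 0.1077, -0.567], [-0.5617, -0.0769, -0.8237]] [0.0472, -0.4177, 1.1226]
top [[475.2453386699482, 0.0, 246.21745216816942], [0.0, 475.2453386699482, 181.001551715483], [0.0, 0.0, 1.0]] [[-0.022, -0.9984, -0.0514], [-0.9866, 0.03, -0.1602], [0.1615, 0.0472, -0.9857]] [0.0842, 0.6086, 0.6937]
wrist [[297.3186396354542, 0.0, 258.4651212701776], [0.0, 297.3186396354542, 186.91836627043358], [0.0, 0.0, 1.0]] [[0.4515, 0.8923, -0.0009], [0.847, -0.4283, 0.3148], [0.2805, -0.143, -0.9491]] [-0.6006, -0.0398, 0.3799]
{'clock': 0.15, 'q': array([ 1.04631214e+00,  9.17268760e-02,  1.23165587e+00,  6.01779713e-06,
        1.81979183e+00, -5.66955846e-02]), 'dq': array([-0.00020198, -0.00221877, -0.00276565, -0.00081508,  0.00031255,
       -0.00076338]), 'effort': array([ 1.35835518e-03, -4.59371173e+01, -4.18529141e+01, -8.25976872e-05,
        9.46740678e-03, -4.49443661e-06]), 'tool_pos': array([0.27043466, 0.53535011, 0.23035977]), 'eef_rot': array([-7.28010380e-01, -3.05560418e+00,  2.37771952e-03]), 'force': array([-1.4255121 , -0.30254015,  0.64870386]), 'moment': array([ 0.04490345,  0.02001017, -0.03323534]), 'grip_force': 0.0, 'opening': 0.08543059678320371}
```

View pics/scene0.png

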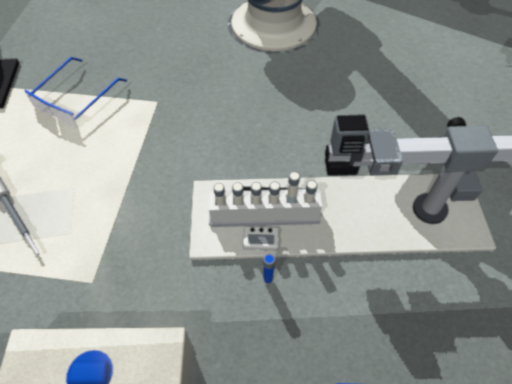

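View pics/top0.png

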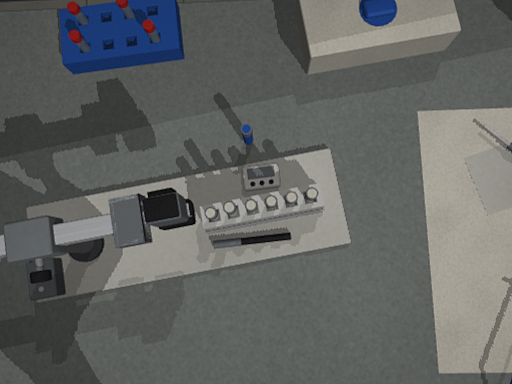

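The scene picture shows the tube row at columns 219–311 (row ~190). The one at (294,180) stands taller, and it is second from the reader on the right. The top picture shows the plate corners near (331,149) and (350,242), with the grip at about (165,208). The blue tube at (268,268) in the scene picture is the decoy. I'll confirm this in enlarged crops.

```bash
python3 - <<'E'
import pickle,cv2,numpy as np
d=pickle.load(open("d.pkl","rb"))
a=d["scene"]["color"][105:265,185:385,::-1]; b=d["top"]["color"][140:300,20:220,::-1]
b2=d["top"]["color"][140:260,180:380,::-1]
cv2.imwrite("pics/c1.png",cv2.resize(a,None,fx=3.75,fy=3.75,interpolation=2))
cv2.imwrite("pics/c2.png",cv2.resize(d["top"]["color"][135:305,20:365,::-1],None,fx=2.3,fy=2.3,interpolation=2))
E
```

```text
(no output)
```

View pics/c1.png

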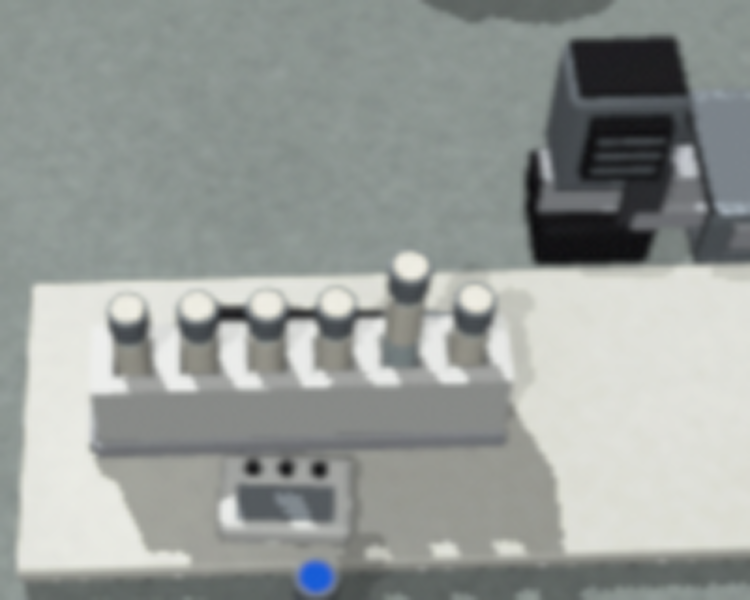

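View pics/c2.png

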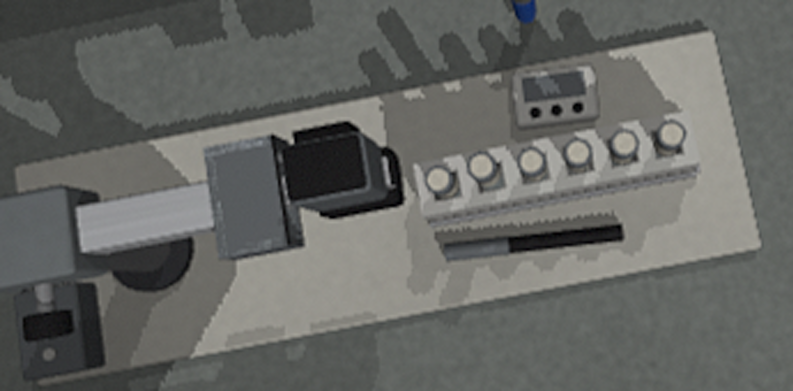

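Place 2, the tall cap at crop (409,266), holds the long tube: grey cap, second from the reader. The five short caps lie at crop rows 300–310, and the blue one at (315,577) stands off the rack. So the target is boom 0.07. Next I fit the station pose.

```bash
cat > fit.py <<'E'
import pickle,numpy as np
from scipy.optimize import least_squares
from scipy.spatial.transform import Rotation as Ro
d=pickle.load(open("d.pkl","rb"))
P=[30,0,-30,-60,-90,-120]
c1=[((-80,-175,12),(32,287)),((80,-175,12),(18,570)),((18,-139,62),(92,392)),((18,49,62),(510,380))]
c1+=[((0,P[i],126 if i==1 else 101),u) for i,u in enumerate([(475,300),(409,266),(337,303),(267,306),(197,308),(128,309)])]
c1+=[((16,48,246),(575,98)),((16,92,246),(690,95)),((-16,48,246),(572,40)),((-16,92,246),(677,38))]
c2=[((80,-175,12),(712,32)),((-80,-175,12),(760,247)),((80,345,12),(17,165))]
c2+=[((0,P[i],126 if i==1 else 101),u) for i,u in enumerate([(440,180),(482,167),(533,160),(579,152),(625,144),(671,135)])]
c2+=[((16,48,246),(361,131)),((-16,48,246),(368,190)),((-16,92,246),(288,203)),((16,92,246),(284,145))]
O=[("scene",p,((u[0]+.5)/3.75-.5+185,(u[1]+.5)/3.75-.5+105)) for p,u in c1]+[("top",p,((u[0]+.5)/2.3-.5+20,(u[1]+.5)/2.3-.5+135)) for p,u in c2]
def world(v,p): return Ro.from_euler('z',v[2]).apply(np.array(p)/1e3)+[v[0],v[1],0]
def proj(n,X):
    s=d[n];c=s["R"]@X+s["t"];k=s["intrinsics"]@c;return k[:2]/k[2]
def res(v): return np.concatenate([proj(n,world(v,p))-u for n,p,u in O])
if __name__=="__main__":
    r=least_squares(res,[.5,.1,.1],loss='soft_l1');v=r.x
    for (n,p,u),e in zip(O,res(v).reshape(-1,2).round(1)):print(n,p,e)
    print(v,np.degrees(v[2]))
    for n in("scene","top"):
        def g(w):
            return np.concatenate([proj(m,world(w,p))-u for m,p,u in O if m==n])
        print(n,least_squares(g,v,loss='soft_l1').x)
    from station import arm
    o=arm.get_obs();T=Ro.from_rotvec(o["eef_rot"]);print(T.as_matrix().round(3))
    g=world(v,(3.5,70,222));print("grip",g,"closing axis yaw want",np.degrees(v[2]), "tool y yaw",np.degrees(np.arctan2(*T.as_matrix()[[1,0],1])))
    print("delta in tool (mm) to grip",T.inv().apply(g-o["tool_pos"])*1e3)
E
python3 fit.py
```

```text
scene (-80, -175, 12) [-0.5 -1.5]
scene (80, -175, 12) [-1.4  0.7]
scene (18, -139, 62) [-1.2  0.3]
scene (18, 49, 62) [0.4 0.4]
scene (0, 30, 101) [-0.3 -0.2]
scene (0, 0, 126) [-0.2  0.2]
scene (0, -30, 101) [-0.6 -0.1]
scene (0, -60, 101) [-0.6 -0.4]
scene (0, -90, 101) [-0.5 -0.4]
scene (0, -120, 101) [-0.8 -0.2]
scene (16, 48, 246) [-0.9  0.3]
scene (16, 92, 246) [1.4 0.3]
scene (-16, 48, 246) [-3.3 -1.8]
scene (-16, 92, 246) [ 0.7 -2. ]
top (80, -175, 12) [ 0.5 -1.5]
top (-80, -175, 12) [1.  0.8]
top (80, 345, 12) [-2.7 -0.1]
top (0, 30, 101) [-1.2 -0.2]
top (0, 0, 126) [-0.7 -0.3]
top (0, -30, 101) [-1.   0.7]
top (0, -60, 101) [-0.7  0.2]
top (0, -90, 101) [-0.3 -0.2]
top (0, -120, 101) [ 0.1 -0.2]
top (16, 48, 246) [-0.3 -1.4]
top (-16, 48, 246) [1.1 0.1]
top (-16, 92, 246) [-1.7  1.7]
top (16, 92, 246) [-4.  -0.3]
[0.56224149 0.09005507 0.16291968] 9.334610085342598
scene [0.56236699 0.09090385 0.16324866]
top [0.56216022 0.08922651 0.16309294]
[[-0.893  0.451 -0.001]
 [ 0.451  0.893 -0.001]
 [ 0.    -0.002 -1.   ]]
grip [0.55434115 0.15969583 0.222     ] closing axis yaw want 9.334610085342598 tool y yaw 63.197776261769675
delta in tool (mm) to grip [-422.7938676  -207.26675673    8.6467015 ]
```

The fit residuals are about 1 px and both cameras agree within 2 mm. I'll go above the grip first.

Emit:
{"op": "jog_arm", "data": {
  "increments": [0,0,-60,0,-47,-23,0,0,-47,-23,0,0,-47,-23,0,0,-47,-23,0,0,-47,-23,0,0,-47,-23,0,0,-47,-23,0,0,-47,-23,0,0,-47,-23,0,0],
  "hand": 1
}}

```text
clock: 1.4
tool_pos: [0.5555, 0.1585, 0.2909]
eef_rot: [-0.728, -3.056, 0.0]
force: [0.3, 0.2, -0.4]
opening: 0.0854
grip_force: 0.0
```

Emit:
{"op": "jog_arm", "data": {
  "increments": [0,0,0,10,0,0,0,10,0,0,0,10,0,0,0,10,0,0,0,10,0,0,0,4,0,0,0,0,0,0,0,0]
}}

```text
clock: 2.4
tool_pos: [0.5547, 0.1601, 0.2911]
eef_rot: [-2.034, -2.394, 0.0]
force: [1.0, 0.2, -0.7]
opening: 0.0854
grip_force: 0.0
```

```bash
cat > chk.py <<'E'
import sys,cv2,pickle,numpy as np
from fit import *
from station import arm
v=np.array([.56224,.09006,.16292])
o=arm.get_obs();T=Ro.from_rotvec(o["eef_rot"]);b=float(sys.argv[2])
g=world(v,(3.5,70-b,201))
print(o["clock"],"delta to TCP target, tool mm",(T.inv().apply(g-o["tool_pos"])*1e3).round(1),"yaw",np.degrees(np.arctan2(*T.as_matrix()[[1,0],1])),"want",np.degrees(v[2]))
print(o["q"].round(2),o["force"],o["opening"],o["grip_force"])
print("TCP in station mm",(Ro.from_euler('z',-v[2]).apply(o["tool_pos"]-[v[0],v[1],0])*1e3).round(1))
for n in sys.argv[3:]:
    s=arm.snapshot(n);pickle.dump(s,open(f"{n}{sys.argv[1]}.pkl","wb"))
    cv2.imwrite(f"pics/{n}{sys.argv[1]}.png",s["color"][:,:,::-1])
    if n=="wrist":
        for p in [(16,48,246),(-16,48,246),(-16,92,246),(16,92,246),(0,0,126),(0,30,101)]:
            c=s["R"]@world(v,p)+s["t"];k=s["intrinsics"];t=np.arctan2(np.hypot(*c[:2]),c[2]);u=c[:2]/np.hypot(*c[:2])*t*k[0,0]+k[:2,2];print(p,u.round(1))
E
python3 chk.py 1 0 wrist
```

```text
2.4 delta to TCP target, tool mm [-0.3 -0.4 90.1] yaw 9.280361532909756 want 9.334628398271372
[0.22 0.05 1.17 0.   1.92 0.06] [ 0.99577261  0.22615457 -0.6837752 ] 0.08535024718962402 0.0
TCP in station mm [  3.9  70.3 291.1]
(16, 48, 246) [275.1 242.8]
(-16, 48, 246) [230.5 242.8]
(-16, 92, 246) [228.1 184.5]
(16, 92, 246) [276.3 184.4]
(0, 0, 126) [254.9 228.7]
(0, 30, 101) [255.  196.7]
```

View pics/wrist1.png

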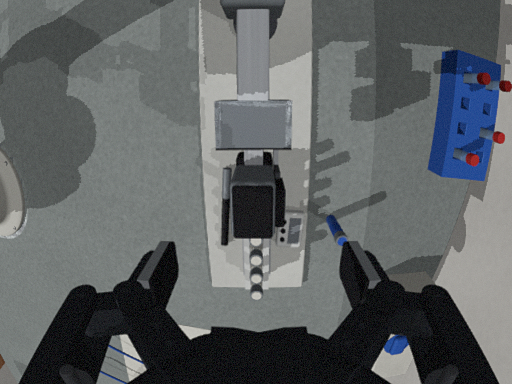

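The wrist picture shows the grip's top at columns 232–274, rows 183–238, within 2 px of the prediction. The button is at (280,200), and there is a dark bar at (226,205) that I can't identify yet. I'll look closer.

```bash
python3 - <<'E'
import pickle,cv2
s=pickle.load(open("wrist1.pkl","rb"))["color"][140:260,190:320,::-1]
s=cv2.convertScaleAbs(s,alpha=1.6,beta=25)
cv2.imwrite("pics/c3.png",cv2.resize(s,None,fx=4.8,fy=4.8,interpolation=2))
E
```

```text
(no output)
```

View pics/c3.png

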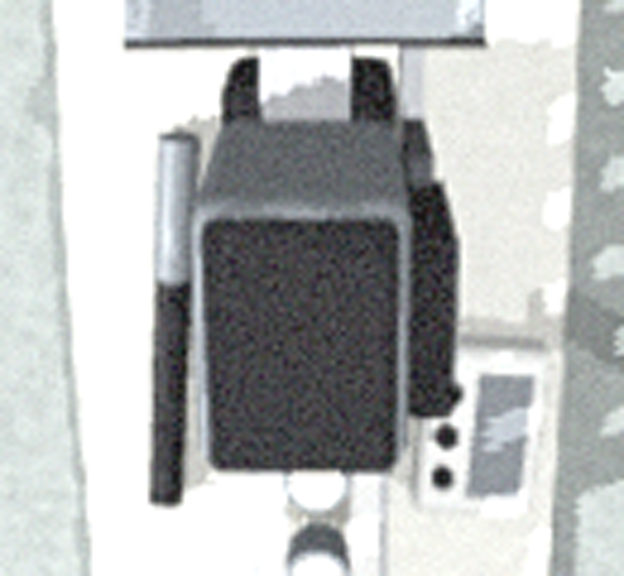

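The dark bar is only the marker pen lying on the plate. I'll descend with a -3.4 mm shift in tool y, so the hand is centred on the grip once the button is squeezed.

Emit:
{"op": "jog_arm", "data": {
  "increments": [0,-3.4,20,0,0,0,20,0,0,0,20,0,0,0,20,0,0,0,10,0,0,0,0,0,0,0,0,0]
}}

```text
clock: 3.32
tool_pos: [0.5517, 0.1596, 0.2024]
eef_rot: [2.035, 2.392, 0.002]
force: [-0.2, 0.1, -0.2]
opening: 0.0856
grip_force: 0.0
```

Emit:
{"op": "jog_arm", "data": {
  "increments": [0,0,0,0,0,0,0,0,0,0,0,0,0,0,0,0,0,0,0,0,0,0,0,0,0,0,0,0,0,0,0,0],
  "hand": 0,
  "force": 40
}}

```text
clock: 4.32
tool_pos: [0.5505, 0.1594, 0.2026]
eef_rot: [-2.035, -2.393, 0.001]
force: [-7.5, -2.4, 3.8]
opening: 0.0315
grip_force: 42.6
```

```bash
python3 chk.py 2 0
```

```text
4.325 delta to TCP target, tool mm [-0.3  3.8  1.6] yaw 9.225401354702722 want 9.334628398271372
[ 0.22  0.02  1.36 -0.    1.77  0.06] [-7.45480295 -2.38721401  3.7714255 ] 0.031475024731335746 42.579917684197426
TCP in station mm [ -0.3  70.3 202.6]
```

Opening 31.5 mm means the button is fully in. I'll draw the boom out slowly along tool -x.

Emit:
{"op": "jog_arm", "data": {
  "increments": [-4,0,0,0,-7,0,0,0,-9,0,0,0,-10,0,0,0,-10,0,0,0,-10,0,0,0,-10,0,0,0,-7,0,0,0,-3,0,0,0,0,0,0,0]
}}

```text
clock: 5.58
tool_pos: [0.562, 0.0911, 0.2026]
eef_rot: [-2.034, -2.393, -0.002]
force: [-6.2, 2.4, 4.8]
opening: 0.0317
grip_force: 42.4
```

```bash
python3 chk.py 3 70 wrist scene top
python3 - <<'E'
import pickle,cv2,numpy as np
w=pickle.load(open("wrist3.pkl","rb"))["color"][60:240,170:340,::-1]
s=pickle.load(open("scene3.pkl","rb"))["color"][90:240,230:430,::-1]
cv2.imwrite("pics/c4.png",np.hstack([cv2.resize(x,(400,424) if i==0 else (400,424*1),interpolation=2) for i,x in enumerate((w,s))]))
E
```

```text
5.575 delta to TCP target, tool mm [-1.   3.6  1.6] yaw 9.258930124350364 want 9.334628398271372
[ 0.1   0.    1.37  0.    1.77 -0.06] [-6.15376055  2.38389955  4.80002388] 0.031688009970907025 42.40481033921242
TCP in station mm [-1.000e-01  1.000e+00  2.026e+02]
(16, 48, 246) [303.1 192.7]
(-16, 48, 246) [213.  192.9]
(-16, 92, 246) [208.9  66. ]
(16, 92, 246) [306.6  65.7]
(0, 0, 126) [258.3 199.8]
(0, 30, 101) [258.2 155.7]
```

View pics/c4.png

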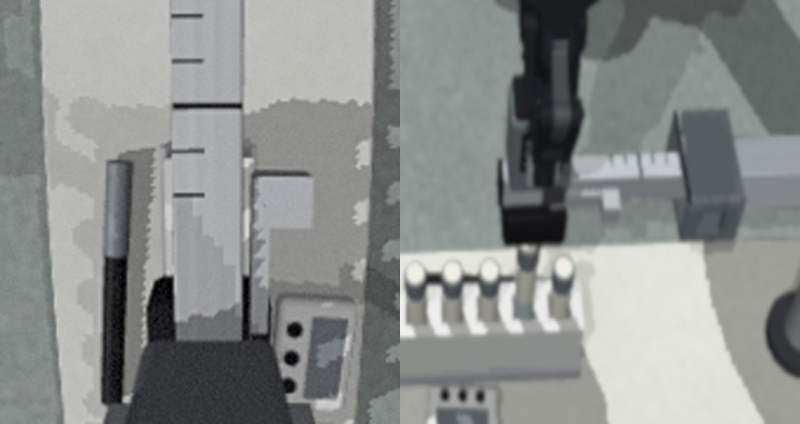

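The left half shows the scale with a long mark at crop row 105, which is place 1. The right half shows the reader over the long tube. Now I'll check the collar edge against the place 2 mark.

```bash
python3 - <<'E'
import pickle,cv2
w=pickle.load(open("wrist3.pkl","rb"))["color"][0:120,205:310,::-1]
cv2.imwrite("pics/c5.png",cv2.resize(w,None,fx=5,fy=5,interpolation=2))
E
```

```text
(no output)
```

View pics/c5.png

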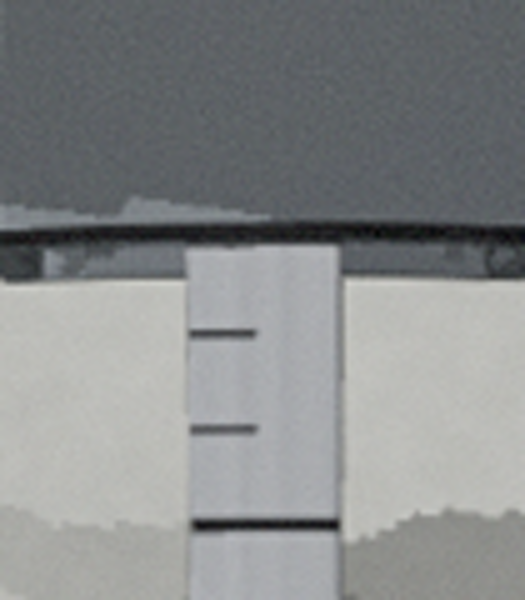

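The marks 40, 50 and 60 are at rows 524, 429 and 333, so 70 would fall at about row 237. The boom enters the collar at about row 245, giving a reading of ~69.2, and the TCP travel of 69.3 agrees. I'll nudge another 0.8 mm.

Emit:
{"op": "jog_arm", "data": {
  "increments": [-0.8,0,0,0,0,0,0,0,0,0,0,0,0,0,0,0,0,0,0,0,0,0,0,0]
}}

```text
clock: 6.48
tool_pos: [0.5621, 0.0906, 0.2025]
eef_rot: [-2.034, -2.393, -0.002]
force: [-5.5, 3.0, 4.4]
opening: 0.0316
grip_force: 42.3
```

```bash
python3 chk.py 4 70 wrist scene
python3 - <<'E'
import pickle,cv2,numpy as np
w=pickle.load(open("wrist4.pkl","rb"))["color"][20:120,205:310,::-1]
s=pickle.load(open("scene4.pkl","rb"))["color"][130:250,210:340,::-1]
cv2.imwrite("pics/c6.png",np.hstack([cv2.resize(w,(400,381),interpolation=2),cv2.resize(s,(400,381),interpolation=2)]))
E
```

```text
6.475 delta to TCP target, tool mm [-0.5  3.6  1.5] yaw 9.274651923686207 want 9.334628398271372
[ 0.1   0.    1.37  0.    1.77 -0.06] [-5.53689781  2.95630697  4.3655462 ] 0.03164011732069816 42.29805037379265
TCP in station mm [-1.000e-01  5.000e-01  2.025e+02]
(16, 48, 246) [303.2 191.5]
(-16, 48, 246) [213.  191.6]
(-16, 92, 246) [209.   64.5]
(16, 92, 246) [306.7  64.3]
(0, 0, 126) [258.3 199.3]
(0, 30, 101) [258.2 155.1]
```

View pics/c6.png

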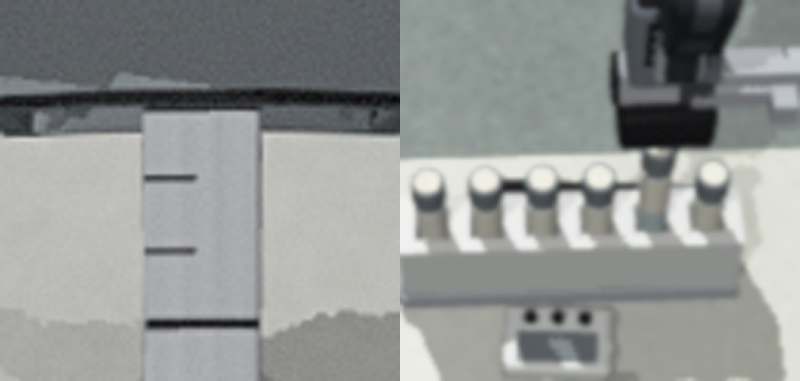

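The tubes all stand and the reader is over the long one. One numeric check of the marks against the calibration will refine the reading.

```bash
python3 - <<'E'
from fit import *
import pickle
v=np.array([.56224,.09006,.16292]);s=pickle.load(open("wrist4.pkl","rb"))
def pr(p):
    c=s["R"]@world(v,p)+s["t"];k=s["intrinsics"];t=np.arctan2(np.hypot(*c[:2]),c[2]);return (c[:2]/np.hypot(*c[:2])*t*k[0,0]+k[:2,2])[1]
for z in(186,190,196):print(z,[round(pr((0,105-a,z)),2) for a in(0,10,20,30)])
g=s["color"][20:120,243:255].mean(axis=(1,2)); print(g.round(0).tolist())
E
```

```text
186 [np.float64(50.2), np.float64(68.67), np.float64(87.32), np.float64(106.02)]
190 [np.float64(49.13), np.float64(68.06), np.float64(87.19), np.float64(106.37)]
196 [np.float64(47.41), np.float64(67.09), np.float64(86.99), np.float64(106.93)]
[97.0, 98.0, 97.0, 96.0, 96.0, 98.0, 97.0, 97.0, 95.0, 97.0, 98.0, 97.0, 96.0, 97.0, 97.0, 97.0, 97.0, 96.0, 96.0, 96.0, 104.0, 127.0, 135.0, 89.0, 38.0, 33.0, 40.0, 54.0, 49.0, 128.0, 176.0, 174.0, 173.0, 172.0, 172.0, 172.0, 173.0, 172.0, 172.0, 172.0, 172.0, 172.0, 172.0, 173.0, 175.0, 165.0, 72.0, 113.0, 169.0, 175.0, 173.0, 172.0, 173.0, 172.0, 173.0, 172.0, 172.0, 172.0, 172.0, 172.0, 172.0, 171.0, 173.0, 176.0, 166.0, 95.0, 108.0, 165.0, 175.0, 173.0, 171.0, 172.0, 172.0, 171.0, 172.0, 171.0, 172.0, 172.0, 172.0, 172.0, 172.0, 173.0, 173.0, 137.0, 44.0, 42.0, 123.0, 169.0, 174.0, 173.0, 171.0, 172.0, 172.0, 173.0, 173.0, 173.0, 173.0, 173.0, 174.0, 173.0]
```

By the mark spacing, the 70 mark sits about 0.8 mm inside the collar edge, so a small further nudge is needed.

Emit:
{"op": "jog_arm", "data": {
  "increments": [-0.8,0,0,0,0,0,0,0,0,0,0,0,0,0,0,0,0,0,0,0,0,0,0,0]
}}

```text
clock: 7.32
tool_pos: [0.5622, 0.0898, 0.2026]
eef_rot: [-2.034, -2.393, -0.002]
force: [-5.8, 2.5, 4.1]
opening: 0.0319
grip_force: 42.3
```

```bash
python3 chk.py 5 70 wrist | head -3
python3 - <<'E'
import pickle
s=pickle.load(open("wrist5.pkl","rb"))
print(s["color"][40:110,243:255].mean(axis=(1,2)).round(0).tolist())
print(s["color"][40:60,258:268].mean(axis=(1,2)).round(0).tolist())
E
```

```text
7.325 delta to TCP target, tool mm [0.2 3.6 1.6] yaw 9.278721650866244 want 9.334628398271372
[ 0.1   0.    1.37  0.    1.77 -0.06] [-5.83013554  2.47190585  4.11731505] 0.0319075948881008 42.27846622467041
TCP in station mm [-1.000e-01 -2.000e-01  2.026e+02]
[133.0, 116.0, 55.0, 34.0, 39.0, 58.0, 47.0, 31.0, 47.0, 131.0, 176.0, 174.0, 173.0, 172.0, 172.0, 173.0, 173.0, 172.0, 173.0, 171.0, 172.0, 172.0, 172.0, 173.0, 176.0, 165.0, 71.0, 115.0, 170.0, 174.0, 173.0, 173.0, 173.0, 173.0, 172.0, 173.0, 172.0, 172.0, 173.0, 172.0, 173.0, 172.0, 173.0, 174.0, 166.0, 95.0, 108.0, 164.0, 174.0, 173.0, 172.0, 172.0, 172.0, 172.0, 172.0, 172.0, 172.0, 172.0, 172.0, 171.0, 172.0, 174.0, 173.0, 137.0, 46.0, 40.0, 123.0, 169.0, 174.0, 173.0]
[99.0, 91.0, 45.0, 34.0, 37.0, 60.0, 47.0, 29.0, 56.0, 156.0, 176.0, 173.0, 172.0, 171.0, 171.0, 172.0, 171.0, 172.0, 172.0, 171.0]
```

The camera rides with the boom, so the edge that stayed at row 49 is the mark's own lower edge and the mark is now visible. That puts the reading at about 70.6 now and 69.9 before. I'll back off half a millimetre.

Emit:
{"op": "jog_arm", "data": {
  "increments": [0.5,0,0,0,0,0,0,0,0,0,0,0,0,0,0,0,0,0,0,0,0,0,0,0]
}}

```text
clock: 8.12
tool_pos: [0.5621, 0.0903, 0.2026]
eef_rot: [-2.034, -2.393, -0.002]
force: [-6.0, 2.5, 4.9]
opening: 0.0318
grip_force: 42.3
```

```bash
python3 chk.py 6 70 | tail -2; python3 -c "
from station import arm
print(arm.job_done())"
```

```text
[ 0.1   0.    1.37  0.    1.77 -0.06] [-5.95947624  2.46173852  4.86076167] 0.03181696098499013 42.31451153755188
TCP in station mm [-1.000e-01  2.000e-01  2.026e+02]
the job is handed in; nothing more can be done
None
```

I handed the job in at about 8 s: the long tube is in place 2, and the boom is drawn out to about 0.070 m, held still by its grip with the reader over the cap; all six tubes were standing in the last scene picture, taken before the final sub-millimetre nudges.

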